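# Set the tweezers' tips to the gap plate and hold

## Task

Take the sprung tweezers off their blue rest by the orange grips and bring the open tips just above the white gap plate, pointing along its two red lines with one tip to each side, and pause there a moment. Then gently squeeze, never pinching the tips together, until the tips stand as far apart as the red lines (12 mm), one above each line and clear of the plate. Keep still for the inspection camera and finish while holding the tweezers like that in the air; leave everything else where it stands.

Things in the scene. Friction and masses are not known exactly. Their poses are not given: they have to be found in the camera images.
- tweezers_grip (a point): Point half-way between the two orange grips of the steel sprung tweezers, at half height (35 mm above the table at the start). x along the tweezers to the tips, z up. Grips: 34 mm long (x), 14 mm tall; over their outer faces 37 mm when free, 26.3 mm when the tip gap is 12 mm. Tip ends 75 mm ahead (+x), the bow's end 122 mm behind
- tweezers: The whole tweezers: 197 mm long, 14 mm tall, about 70 g, balancing 14 mm behind the grip point, lying level on the rest, arms side by side (they close in the horizontal plane). Origin between the two hinges, at the underside, 100 mm behind the grip point; same axes
- tip_a (a point): End of the left arm's inner face (+y side of the tweezers): black tip, 7 mm tall, 3 mm thick; the point is at half height. The tip gap is the distance from tip_a to tip_b: 30 mm when free
- tip_b (a point): The same for the right arm (-y side)
- jaw_a (a joint): Closing angle of the left arm: 0 free, 0.051 rad at a 12 mm gap, 0.08 shut. The arms are coupled and close equally: tip gap in mm = 8 + 350 sin(0.0628 - angle). Each mm of squeeze at the middle of the grips closes the tips by about 1.75 mm
- jaw_b (a joint): The same for the right arm. The spring pushes out on each grip with about 5 N when free, 9.5 N at a 19 mm gap, 12.7 N at 12 mm, 17 N shut
- rest: Fixed blue rest: two bars 28 mm tall across the tweezers, 50 mm wide under the bow (105 mm behind the grips) and 75 mm wide under the arms (45 mm ahead of the grips), up to 20 mm thick, on a base strip 26 mm wide, 4 mm thick; below the grips is only this strip. Origin on the table below the grip point; x to the tips at the start
- gauge_mid (a point): Middle of the top face of the fixed white gap plate (60 mm in x, 70 mm in y, top 30 mm above the table). Two red lines, 50 mm long, 2 mm wide, run along x at y = +6 and -6 mm. x points away from the robot, z up. The tweezers come in from the -x side, tips towards +x
- gauge: The whole gauge, fixed: origin on the table below the plate's middle, same axes. Dark base 6 mm thick, x from -47 to +118 mm, y +-60 mm; a small black inspection camera, 62 mm tall, stands on it at x = +90, y = +40 mm
- foam_bottle: squat foam-soap bottle, clear-white with a red nozzle, 72 mm wide, 204 mm tall; loose; origin at the centre of its underside
- mug: white mug, 80 mm wide, 95 mm tall; loose; origin at the centre of its underside
- battery_box: flat black battery box, 105 x 65 x 20 mm; loose; origin at the centre of its underside
- fan_guard: round chrome wire fan guard, 76 mm across, 5 mm thick, lying flat; loose; origin at the centre of its underside
- soap: cream-coloured dome of soap, 108 mm across, 31 mm tall; loose; origin at the centre of its underside
- tape_roll: brown roll of tape, 90 mm across, 24 mm tall, lying flat; loose; origin at the centre of its underside
- screwdriver: screwdriver 170 mm long lying on the table; loose

How it is judged:
By the outcome, as a careful person would: the job done as asked, in the order asked, and still so for the second after the job is handed in, while the arm keeps its last pose, push and grip.
It also fails if it takes over 48 s, if anything falls off the work surface, if the arm or the gripper's body presses on something with over 40 N, if the wrist force passes 120 N, or if a joint passes its speed limit or range.

## Robot

A 6-joint arm with a two-finger parallel gripper is mounted at the origin on the work surface. World frame = base frame: x ahead of the robot, y to its left, z up, the work surface at z = 0. Lengths are in m, angles in degrees, forces in N, time in s.
With the tool pointing down it reaches from about 0.375 to 0.9 m from the base axis. Payload 3.1 kg.
Tool frame: the origin (TCP) lies midway between the tips of the shut fingers; the grasp point (between the pads) lies 19 mm behind it (tcp_to_grasp is the z of the grasp point in the tool frame, in m); z points along the fingers, y is the line along which they close (so a half turn about z gives the same grasp; the last joint's range is limited). The gripper opens to 87 mm and grips with 3 to 60 N. Pads are 19 mm wide; open, the fingers measure 117 mm over their backs; the gripper's body (75 mm by 190 mm) begins 51 mm behind the grasp point.
Start: joints at [-74.8, 30.224, 82.088, -0, 67.689, -10.227], TCP at [0.268, -0.564, 0.223] pointing down, gripper open.
Joint ranges: [-176.69, 176.69], [-43.24, 126.21], [12.49, 139.97], [-82, 262], [0, 151.66], [-163.58, 163.58]. Speed limits (degrees/s): [159.86, 159.86, 180, 180, 180, 180].

## Interface

Orientations are given as [roll, pitch, yaw] about the fixed x, y, z axes, in that order (R = Rz(yaw) Ry(pitch) Rx(roll)).
In Python, from plant import read_state, snapshot, finish_job, tcp_to_grasp gives the robot as it stands.
- The arm moves only by the tool servo_tool, never from a script. Its argument "deltas" is a list of rows, each a list of 3 entries, a list of its own where there are three numbers: the turn, a rotation vector about the tool's x, y, z in rad, then the shift along the tool's x, y, z in mm, then the closure in counts, from 0 (fully open) to 255 (shut). In form: [[[rx, ry, rz], [dx, dy, dz], grip], ...]. A call has 1 to 20 rows; each row is the pose to reach, as a shift and turn from the pose commanded when the call began, along the tool's axes at that moment; what a row does not reach only later rows make up. A row lasts 1/12 s, in which the tool goes at most 41.7 mm and 7.16 degrees, less where a joint would pass 70% of its speed; a pose out of reach is approached as far as the arm can. A call with a gripper value outside its range is refused whole. The fingers move at their own pace and stop on an object; "grip_force" is the grip in N (left out, the last holds). Time passes only in rows, so rows that repeat a pose let the fingers close. It gives the time, the measured TCP pose, the force, the opening and the grip force at its end, in the units of the state.
- read_state(): the state, without advancing time (a new reading comes with each control period).
- snapshot(name): name is "scene" or "top" or "wrist"; returns a dict with "frame" (400x640x3 uint8, blue, green, red), "z_map" (400x640 float32, m along the optical axis (not along the pixel's ray), 0 where there is no reading), "fx", "fy", "cx", "cy" (pixels), "extrinsics" (4x4, takes a point from world to camera coordinates). Camera axes: x right, y down, z forward; pixel columns grow to the right and rows downward; lengths in m; the calibration is good to about 2 mm. A picture is of the moment at which its call begins.
- finish_job(): hands the job in; it is judged then, once.
The state is a dict: "t": time; "q": joint angles; "qd": joint speeds; "joint_efforts": joint torques, N m; "position": TCP position; "eef_rot": TCP orientation; "force": force on the tool from outside, world axes, zero at the start; "ft_torque": the same for the moment, N m; "opening": opening from 0.0 (shut) to 1.0 (fully open); "grip_force": force on a finger pad.
Only numpy, scipy, OpenCV 4.12 (cv2) and the standard library are available. Lean on these libraries where they do the work, as an engineer would, in place of code of your own. Each camera call takes 0.05 s, during which the arm holds its last target. There are 200 camera calls.

## Working session

There is one attempt and no reset: what is moved stays moved. The work goes in short steps, Python scripts to look and compute and a tool call to move; the robot and the scene stay as the last step left them, time stands still between calls to the robot, and variables do not carry over. Pictures are saved under pics/ and viewed, at most 10 in all, crops included, and the job is handed in when it is done.

Besides the shell and the picture viewer there is one more tool, called after "Call:" by a JSON object that holds its "api" and its "payload", one argument or row to a line. servo_tool: Moves the arm, as the interface text tells. Its arguments: {"type":"object","properties":{"deltas":{"type":"array"},"grip_force":{"type":"number"}},"required":["deltas"]}

```bash
mkdir -p pics; ls; python3 - <<'E'
from plant import *
import cv2,numpy as np
print(read_state(),tcp_to_grasp)
for n in("top","scene"):
    s=snapshot(n);cv2.imwrite(f"pics/{n}0.png",s["frame"]);np.savez(f"{n}0.npz",**s)
    print(n,s["fx"],s["cx"],s["cy"],np.round(s["extrinsics"],3).tolist())
E
```

```text
pics
{'t': 0.0, 'q': array([-7.47998965e+01,  3.02797096e+01,  8.21563387e+01,  2.51232288e-04,
        6.76872080e+01, -1.02293215e+01]), 'qd': array([ 0.04829156,  0.04990504, -0.02420537,  0.02889098, -0.07713209,
       -0.01843557]), 'joint_efforts': array([-4.78717611e-04, -4.40041208e+01, -1.76592940e+01,  6.32319669e-02,
        5.83075953e-02, -1.83431403e-04]), 'position': array([ 0.2681896 , -0.56373432,  0.22156391]), 'eef_rot': array([-1.79878744e+02, -2.21173793e-02,  2.54293061e+01]), 'force': array([ 0.58615337,  0.98435606, -0.44393633]), 'ft_torque': array([-0.02061994,  0.0566646 ,  0.08436119]), 'grip_force': 0.0, 'opening': 0.9997601163950364} -0.0187
top 436.38082796133904 322.7149139935487 197.99863085151543 [[-0.024, -1.0, -0.009, 0.015], [-0.992, 0.025, -0.121, 0.626], [0.121, 0.006, -0.993, 1.332], [0.0, 0.0, 0.0, 1.0]]
scene 376.6167131734371 321.13208259275456 198.7493508147454 [[0.872, 0.489, -0.009, -0.54], [0.334, -0.608, -0.72, -0.163], [-0.358, 0.625, -0.694, 1.571], [0.0, 0.0, 0.0, 1.0]]
```

View pics/top0.png

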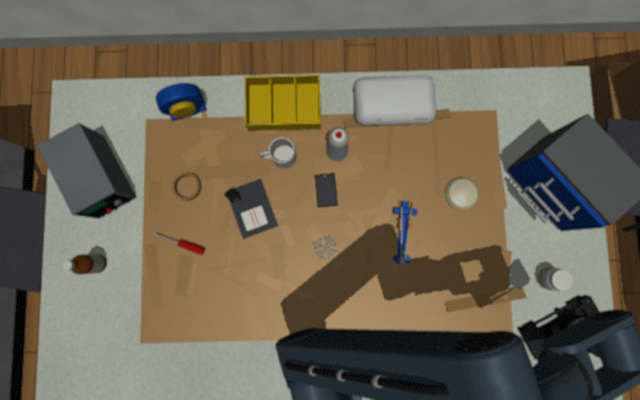

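View pics/scene0.png

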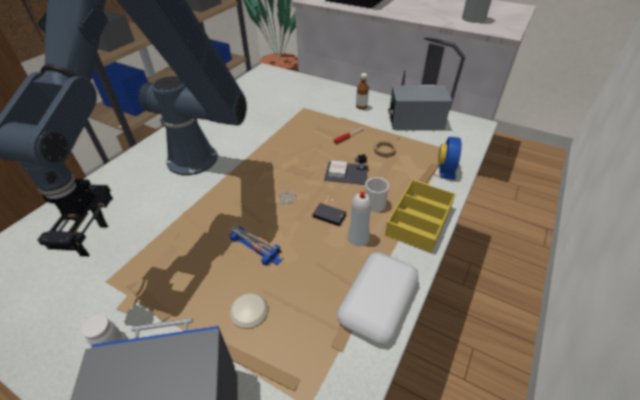

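The top view shows the tweezers on the blue rest around (403,232) with tips up (+x), and the gauge plate at (255,218) with its camera at (233,194). The mug, bottle and battery box stand beyond both of them.

```bash
cat > h.py <<'E'
import cv2,numpy as np
from scipy.spatial.transform import Rotation as R
def ray(s,uv,z):
    "pixels -> world points on plane z"
    uv=np.atleast_2d(uv).astype(float);E=s["extrinsics"];Rt=E[:3,:3].T;c=-Rt@E[:3,3]
    d=np.c_[(uv[:,0]-s["cx"])/s["fx"],(uv[:,1]-s["cy"])/s["fy"],np.ones(len(uv))]@Rt.T
    return c+d*((z-c[2])/d[:,2])[:,None]
def proj(s,p):
    p=np.atleast_2d(p)@s["extrinsics"][:3,:3].T+s["extrinsics"][:3,3]
    return np.c_[p[:,0]/p[:,2]*s["fx"]+s["cx"],p[:,1]/p[:,2]*s["fy"]+s["cy"]]
def hsv(s): return cv2.cvtColor(s["frame"],cv2.COLOR_BGR2HSV)
def blobs(m,amin=5):
    n,l,st,c=cv2.connectedComponentsWithStats(m.astype(np.uint8));return [(st[i,4],c[i].round(1).tolist(),st[i,:4].tolist()) for i in range(1,n) if st[i,4]>=amin]
def delta(st,p,rpy):
    "turn (rad) and shift (mm) in tool axes from state to target"
    A=R.from_euler("xyz",st["eef_rot"],degrees=True);B=R.from_euler("xyz",rpy,degrees=True)
    return (A.inv()*B).as_rotvec().round(4),(A.inv().apply(np.array(p)-st["position"])*1000).round(1)
E
python3 - <<'E'
from h import *
s=dict(np.load("top0.npz"));h=hsv(s);H,S,V=h[...,0],h[...,1],h[...,2]
roi=np.zeros(H.shape,bool);roi[190:275,380:425]=1
b=blobs(roi&(H>100)&(H<130)&(S>130))
for x in b: print("blue",x,ray(s,x[1],.028).round(3))
roi[:]=0;roi[180:240,225:280]=1
for x in blobs(roi&(V>150)&(S<60)): print("white",x,ray(s,x[1],.03).round(3))
for u in [(253,208),(404,212),(402,258),(338,143),(325,190),(282,152)]: print(u,ray(s,u,.03).round(3))
E
```

```text
blue (np.int32(202), [404.5, 222.4], [402, 202, 8, 53]) [[ 0.544 -0.255  0.028]]
blue (np.int32(32), [396.6, 210.2], [394, 208, 6, 6]) [[ 0.583 -0.232  0.028]]
blue (np.int32(18), [413.8, 211.5], [412, 210, 5, 4]) [[ 0.578 -0.286  0.028]]
blue (np.int32(57), [397.6, 252.1], [394, 235, 6, 27]) [[ 0.452 -0.229  0.028]]
blue (np.int32(17), [407.4, 259.1], [406, 257, 4, 5]) [[ 0.43  -0.259  0.028]]
white (np.int32(394), [253.8, 217.8], [241, 206, 26, 24]) [[0.57  0.218 0.03 ]]
(253, 208) [[0.601 0.22  0.03 ]]
(404, 212) [[ 0.577 -0.255  0.03 ]]
(402, 258) [[ 0.434 -0.242  0.03 ]]
(338, 143) [[ 0.804 -0.054  0.03 ]]
(325, 190) [[ 0.653 -0.008  0.03 ]]
(282, 152) [[0.779 0.126 0.03 ]]
```

```bash
python3 - <<'E'
from h import *; from plant import *
st=read_state();print(delta(st,[.535,-.254,.2],[180,0,-5.5]))
E
```

```text
(array([-1.900e-03,  2.000e-04,  5.399e-01]), array([ 374. , -165.2,   22.1]))
```

Call:
{"api": "servo_tool", "payload": {
  "deltas": [
    [[0,0,0.045],[31,-14,2],0],
    [[0,0,0.09],[62,-27,4],0],
    [[0,0,0.135],[93,-41,5],0],
    [[0,0,0.18],[125,-55,7],0],
    [[0,0,0.225],[156,-69,9],0],
    [[0,0,0.27],[187,-83,11],0],
    [[0,0,0.315],[218,-96,13],0],
    [[0,0,0.36],[249,-110,15],0],
    [[0,0,0.405],[280,-124,17],0],
    [[0,0,0.45],[312,-138,18],0],
    [[0,0,0.495],[343,-151,20],0],
    [[0,0,0.54],[374,-165,22],0],
    [[0,0,0.54],[374,-165,22],0],
    [[0,0,0.54],[374,-165,22],0]
  ]
}}

```text
t: 1.27
position: [0.5358, -0.253, 0.2]
eef_rot: [-180.0, 0.1, -5.3]
force: [-0.1, -1.0, -0.0]
opening: 0.995
grip_force: 0.0
```

```bash
python3 - <<'E'
from h import *; from plant import *
st=read_state();print(st["t"],st["position"],st["eef_rot"],st["q"])
for n in("wrist","top"):
  s=snapshot(n);cv2.imwrite(f"pics/{n}1.png",s["frame"]);np.savez(n+"1.npz",**s);print(np.round(s["extrinsics"],3).tolist(),s["fx"])
E
```

```text
1.2667 [ 0.53582559 -0.25304366  0.1999528 ] [-1.79980174e+02  7.04965475e-02 -5.27274233e+00] [-3.60654122e+01  2.92617784e+01  8.81758879e+01 -2.14601337e-02
  6.26330433e+01  5.92172191e+01]
[[-0.092, -0.996, -0.002, -0.203], [-0.948, 0.087, 0.307, 0.5], [-0.306, 0.03, -0.952, 0.542], [0.0, 0.0, 0.0, 1.0]] 313.6859339363429
[[-0.024, -1.0, -0.009, 0.015], [-0.992, 0.025, -0.121, 0.626], [0.121, 0.006, -0.993, 1.332], [0.0, 0.0, 0.0, 1.0]] 436.38082796133904
```

View pics/wrist1.png

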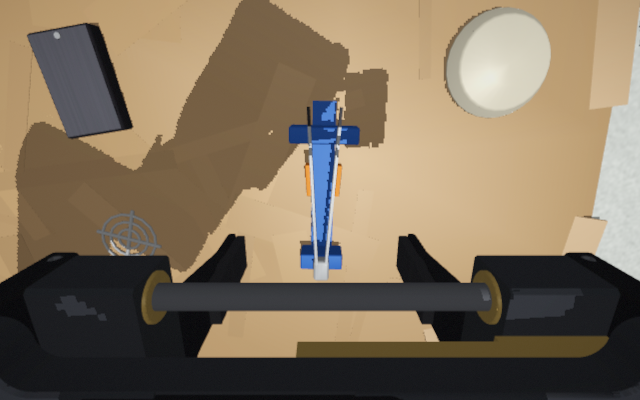

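Wrist view: the orange grips are at about (309,180) and (338,180), the front bar of the rest at (324,134), the rear one at (321,258), and the tips point up (+x).

```bash
cat > tw.py <<'E'
from h import *; from plant import *
import sys
s=dict(np.load(sys.argv[1]));zg=float(sys.argv[2]);h=hsv(s);H,S,V=h[...,0],h[...,1],h[...,2]
m=(H>8)&(H<20)&(S>200)&(V>120);m[250:]=0
for x in blobs(m,30):
    l,t,w,hh=x[2];print("or",x,ray(s,x[1],zg+.007).round(4))
m=(H>100)&(H<130)&(S>130);m[290:]=0
for x in blobs(m,60):
    print("blue",x)
E
python3 tw.py wrist1.npz .035; python3 - <<'E'
from h import *
s=dict(np.load("wrist1.npz"))
# front bar corners and rear bar corners on z=.028
for u in [(289.5,125.5),(359.5,126),(301,247),(342,247)]: print(u,ray(s,u,.028).round(4))
E
```

```text
blue (np.int32(2691), [322.8, 164.2], [311, 101, 27, 156])
blue (np.int32(328), [298.0, 133.7], [289, 125, 19, 18])
blue (np.int32(315), [349.4, 134.8], [340, 126, 19, 18])
blue (np.int32(293), [307.1, 255.3], [301, 231, 13, 37])
blue (np.int32(276), [334.4, 256.9], [329, 240, 12, 29])
(289.5, 125.5) [[ 0.5943 -0.2253  0.028 ]]
(359.5, 126) [[ 0.5871 -0.2978  0.028 ]]
(301, 247) [[ 0.454  -0.2216  0.028 ]]
(342, 247) [[ 0.4496 -0.2696  0.028 ]]
```

```bash
sed -i 's/m=(H>8).*/m=(H>8)\&(H<22)\&(S>150)\&(V>180);m[230:]=0;m[:,:280]=0;m[:,365:]=0/' tw.py; python3 tw.py wrist1.npz .035 | grep or; python3 -c "
from h import *
h=hsv(dict(np.load('wrist1.npz')));print(h[180,300:348].tolist())"
```

```text
or (np.int32(108), [307.3, 179.5], [305, 165, 5, 31]) [[ 0.5386 -0.2386  0.042 ]]
or (np.int32(103), [337.8, 180.8], [335, 166, 6, 30]) [[ 0.5342 -0.2704  0.042 ]]
[[18, 75, 215], [17, 74, 215], [17, 74, 216], [18, 74, 216], [18, 74, 216], [16, 93, 214], [16, 190, 217], [16, 182, 234], [16, 174, 237], [16, 162, 230], [11, 55, 210], [102, 6, 224], [100, 7, 218], [109, 27, 197], [108, 142, 200], [108, 149, 215], [108, 149, 216], [108, 149, 216], [108, 148, 216], [108, 148, 216], [108, 148, 216], [108, 146, 216], [108, 146, 216], [108, 146, 216], [108, 148, 217], [108, 147, 217], [108, 152, 199], [110, 202, 116], [109, 200, 116], [109, 200, 116], [109, 202, 116], [109, 190, 113], [110, 41, 142], [102, 6, 201], [100, 7, 228], [5, 7, 215], [15, 148, 210], [16, 174, 237], [16, 178, 237], [16, 183, 234], [15, 134, 223], [17, 70, 220], [17, 71, 220], [17, 71, 220], [18, 71, 220], [18, 71, 220], [18, 70, 220], [18, 70, 220]]
```

```bash
python3 - <<'E'
from h import *; from plant import *
st=read_state();print(delta(st,[.536,-.2547,.0165],[180,0,-6.3]))
E
```

```text
(array([0.0001, 0.001 , 0.0144]), array([  1.4,  -0.5, 183.7]))
```

```bash
python3 - <<'E'
from h import *; from plant import *
st=read_state();print(st)
print(delta(st,[.536,-.2547,.0165],[180,0,-6.3]), R.from_euler("xyz",st["eef_rot"],degrees=True).as_matrix())
E
```

```text
{'t': 1.3667, 'q': array([-3.62789831e+01,  2.92317964e+01,  8.81883499e+01, -3.94443249e-02,
        6.26289023e+01,  5.92167264e+01]), 'qd': array([-1.37581314, -0.34809396, -0.03605738,  0.04277044, -0.15511489,
        0.17678766]), 'joint_efforts': array([ 8.99416432e-01, -4.19367063e+01, -1.64361620e+01,  1.09115085e-01,
       -3.66442173e-02, -1.94592300e-03]), 'position': array([ 0.5347744 , -0.25506829,  0.20019329]), 'eef_rot': array([ 1.79995026e+02,  6.00622010e-02, -5.47756248e+00]), 'force': array([ 0.57516649, -0.42224258, -1.09666559]), 'ft_torque': array([ 0.01991989,  0.02755108, -0.03893178]), 'grip_force': 0.0, 'opening': 1.001850353749237}
(array([0.0001, 0.001 , 0.0144]), array([  1.4,  -0.5, 183.7])) [[ 9.95433109e-01 -9.54558486e-02 -1.05178357e-03]
 [-9.54558871e-02 -9.95433661e-01  1.36419060e-05]
 [-1.04828297e-03  8.68193290e-05 -9.99999447e-01]]
```

Call:
{"api": "servo_tool", "payload": {
  "deltas": [
    [[0,0,0.007],[0,0,15],0],
    [[0,0,0.015],[1,0,35],0],
    [[0,0,0.015],[1,0,55],0],
    [[0,0,0.015],[1,0,75],0],
    [[0,0,0.015],[1,0,90],0],
    [[0,0,0.015],[1,0,95],0],
    [[0,0,0.015],[1,0,95],0],
    [[0,0,0.015],[1,0,95],0]
  ]
}}

```text
t: 2.03
position: [0.536, -0.2561, 0.1059]
eef_rot: [180.0, -0.0, -6.5]
force: [-0.1, -0.4, -0.1]
opening: 1.0
grip_force: 0.0
```

```bash
python3 - <<'E'
from h import *; from plant import *
s=snapshot("wrist");cv2.imwrite("pics/wrist2.png",s["frame"]);np.savez("wrist2.npz",**s)
st=read_state();print(st["position"],st["eef_rot"])
E
sed -i 's/m\[230:\]=0;m.*/m[280:]=0;m[:,:260]=0;m[:,385:]=0/' tw.py
python3 tw.py wrist2.npz .035
```

```text
[ 0.5365603  -0.25612211  0.10649263] [ 1.79942954e+02 -8.96500107e-02 -6.43304645e+00]
or (np.int32(35), [341.4, 196.2], [339, 193, 6, 7]) [[ 0.5474 -0.2729  0.042 ]]
or (np.int32(131), [339.1, 220.6], [336, 209, 7, 24]) [[ 0.5278 -0.2693  0.042 ]]
or (np.int32(121), [299.2, 220.9], [296, 210, 7, 23]) [[ 0.5311 -0.2386  0.042 ]]
blue (np.int32(4633), [319.3, 181.1], [301, 104, 37, 179])
blue (np.int32(627), [283.9, 148.8], [271, 136, 26, 26])
blue (np.int32(631), [354.4, 148.8], [342, 136, 26, 26])
```

View pics/wrist2.png

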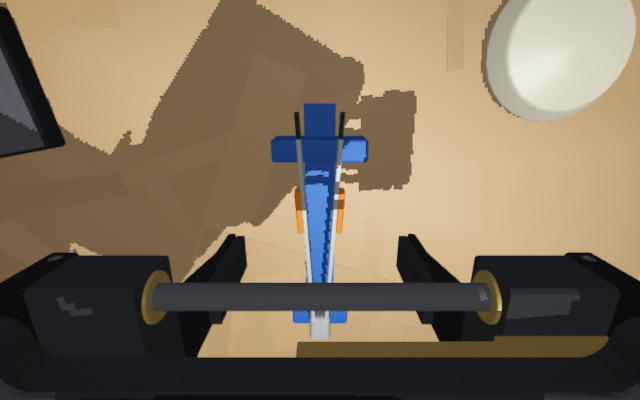

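The tweezers are upright in the picture, with tip ends at (297,112) and (342,112) and grips spanning rows 189–233 between columns 295 and 345, centred between the fingers.

```bash
python3 - <<'E'
from h import *; from plant import *
s=dict(np.load("wrist2.npz"))
for z,us in((.042,[(298.5,189),(341.5,189),(298,233),(341,233)]),(.0385,[(297,112.5),(342,112.5)]),(.042,[(320,338)])):
  P=ray(s,us,z);print(P.round(4).tolist(),P.mean(0).round(4))
st=read_state()
print(delta(st,[.536,-.2547,.0165],[180,0,-6.3]))
E
```

```text
[[0.5566, -0.2415, 0.042], [0.553, -0.2735, 0.042], [0.5211, -0.2363, 0.042], [0.5173, -0.2698, 0.042]] [ 0.537  -0.2553  0.042 ]
[[0.6115, -0.2477, 0.0385], [0.6079, -0.2792, 0.0385]] [ 0.6097 -0.2634  0.0385]
[[0.4187, -0.2419, 0.042]] [ 0.4187 -0.2419  0.042 ]
(array([ 0.001 , -0.0016, -0.0023]), array([-0.9, -1.4, 90. ]))
```

Call:
{"api": "servo_tool", "payload": {
  "deltas": [
    [[0,0,0],[-1,-1,15],0],
    [[0,0,0],[-1,-1,35],0],
    [[0,0,0],[-1,-1,55],0],
    [[0,0,0],[-1,-1,72],50],
    [[0,0,0],[-1,-1,84],80],
    [[0,0,0],[-1,-1,89],100],
    [[0,0,0],[-1,-1,90],115],
    [[0,0,0],[-1,-1,90],125],
    [[0,0,0],[-1,-1,90],130],
    [[0,0,0],[-1,-1,90],130],
    [[0,0,0],[-1,-1,90],130]
  ],
  "grip_force": 8
}}

```text
t: 3.0
position: [0.536, -0.2542, 0.0165]
eef_rot: [179.9, -0.1, -6.4]
force: [1.1, 0.1, -0.6]
opening: 0.522
grip_force: 0.0
```

Call:
{"api": "servo_tool", "payload": {
  "deltas": [
    [[0,0,0],[0,0,0],136],
    [[0,0,0],[0,0,0],140],
    [[0,0,0],[0,0,0],144],
    [[0,0,0],[0,0,0],148],
    [[0,0,0],[0,0,0],150],
    [[0,0,0],[0,0,0],152],
    [[0,0,0],[0,0,0],152],
    [[0,0,0],[0,0,0],152]
  ],
  "grip_force": 8
}}

```text
t: 3.67
position: [0.5357, -0.2541, 0.0157]
eef_rot: [180.0, -0.0, -6.4]
force: [0.2, -0.7, 1.3]
opening: 0.403
grip_force: 6.5
```

Call:
{"api": "servo_tool", "payload": {
  "deltas": [
    [[0,0,0],[0,0,0],155],
    [[0,0,0],[0,0,0],155],
    [[0,0,0],[0,0,-2],155],
    [[0,0,0],[0,0,-6],155],
    [[0,0,0],[0,0,-13],155],
    [[0,0,0],[0,0,-22],155],
    [[0,0,0],[0,0,-34],155],
    [[0,0,0],[0,0,-47],155],
    [[0,0,0],[0,0,-60],155],
    [[0,0,0],[0,0,-70],155],
    [[0,0,0],[0,0,-77],155],
    [[0,0,0],[0,0,-80],155],
    [[0,0,0],[0,0,-80],155],
    [[0,0,0],[0,0,-80],155]
  ],
  "grip_force": 12
}}

```text
t: 4.83
position: [0.5352, -0.2536, 0.0955]
eef_rot: [-180.0, 0.0, -6.4]
force: [-0.1, -0.2, -0.5]
opening: 0.394
grip_force: 6.5
```

```bash
python3 - <<'E'
from h import *; from plant import *
s=snapshot("wrist");np.savez("wrist3.npz",**s);t=snapshot("top")
cv2.imwrite("pics/w3.png",np.vstack([s["frame"],cv2.resize(t["frame"][170:270,205:435],(640,278),interpolation=2)])[80:])
st=read_state();print(st["position"],st["eef_rot"],st["opening"],st["grip_force"])
print(delta(st,[.471,.184,.1],[180,0,19]))
E
```

```text
[ 0.53494334 -0.25348027  0.09488836] [-1.79955686e+02  7.55785160e-02 -6.37371711e+00] 0.38955571639936415 6.485850665885664
(array([-0.0011,  0.0011, -0.4429]), array([-112.1, -427.7,   -4.6]))
```

View pics/w3.png

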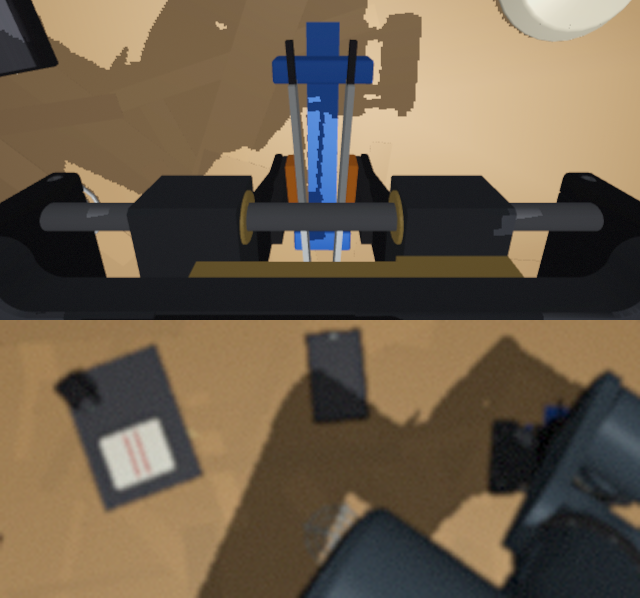

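The tweezers are lifted level between the pads, with tips at about (290,120) and (353,120) in the wrist frame. The top crop shows the gauge with its red lines turned about 19°.

Call:
{"api": "servo_tool", "payload": {
  "deltas": [
    [[0,0,-0.01],[-2,-8,0],155],
    [[0,0,-0.03],[-7,-27,0],155],
    [[0,0,-0.055],[-14,-53,-1],155],
    [[0,0,-0.085],[-21,-82,-1],155],
    [[0,0,-0.115],[-29,-112,-1],155],
    [[0,0,-0.148],[-37,-143,-2],155],
    [[0,0,-0.18],[-46,-174,-2],155],
    [[0,0,-0.213],[-54,-206,-2],155],
    [[0,0,-0.245],[-62,-237,-3],155],
    [[0,0,-0.278],[-70,-268,-3],155],
    [[0,0,-0.31],[-79,-300,-3],155],
    [[0,0,-0.343],[-87,-331,-4],155],
    [[0,0,-0.373],[-95,-361,-4],155],
    [[0,0,-0.4],[-102,-388,-4],155],
    [[0,0,-0.422],[-107,-408,-5],155],
    [[0,0,-0.436],[-110,-421,-5],155],
    [[0,0,-0.443],[-112,-428,-5],155],
    [[0,0,-0.443],[-112,-428,-5],155],
    [[0,0,-0.443],[-112,-428,-5],155],
    [[0,0,-0.443],[-112,-428,-5],155]
  ]
}}

```text
t: 6.6
position: [0.4716, 0.1833, 0.1004]
eef_rot: [180.0, 0.0, 19.0]
force: [-0.5, -0.2, -1.0]
opening: 0.392
grip_force: 6.5
```

```bash
python3 - <<'E'
from h import *; from plant import *
s=snapshot("wrist");np.savez("wrist4.npz",**s);cv2.imwrite("pics/w4.png",s["frame"])
st=read_state();print(st["position"],st["eef_rot"],st["opening"],st["grip_force"])
h=hsv(s);H,S,V=h[...,0],h[...,1],h[...,2]
m=((H<8)|(H>172))&(S>90)&(V>100);m[260:]=0
for b in blobs(m,30): print("red",b,ray(s,b[1],.03).round(4))
E
```

```text
[0.47168659 0.18308615 0.1004112 ] [1.79994235e+02 2.49670405e-02 1.89341160e+01] 0.391878353384751 6.485805178017472
red (np.int32(188), [312.1, 63.5], [311, 26, 3, 78]) [[0.57   0.2233 0.03  ]]
red (np.int32(156), [329.5, 64.5], [329, 26, 2, 78]) [[0.5732 0.2119 0.03  ]]
red (np.int32(3490), [41.4, 97.9], [0, 50, 92, 87]) [[0.4867 0.3969 0.03  ]]
```

View pics/w4.png

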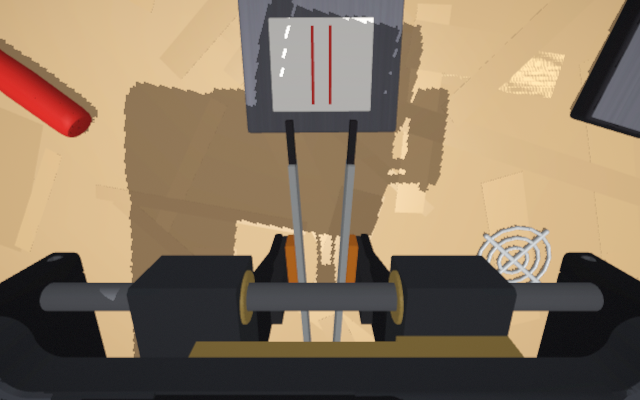

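The red lines run nearly upright at columns 312 and 330 (rows 26–103); the open tips at (290,121) and (353,121) point along them.

```bash
python3 - <<'E'
from h import *; from plant import *
s=dict(np.load("wrist4.npz"));h=hsv(s);H,S,V=h[...,0],h[...,1],h[...,2]
m=((H<8)|(H>172))&(S>60)&(V>100);m[120:]=0;m[:,:280]=0;m[:,360:]=0
mids=[]
for a,b in((305,321),(321,340)):
    v,u=np.nonzero(m[:,a:b]);P=ray(s,np.c_[u+a,v],.03)[:,:2]
    vx,vy,x0,y0=cv2.fitLine(P.astype(np.float32),2,0,.01,.01).ravel();d=np.array([vx,vy])*np.sign(vx)
    t=(P-P.mean(0))@d;mid=P.mean(0)+d*(t.max()+t.min())/2;mids.append(mid)
    print(np.degrees(np.arctan2(d[1],d[0])),t.max()-t.min(),mid)
g=np.mean(mids,0);print("gauge",g,np.linalg.norm(mids[0]-mids[1]))
T=ray(s,[(290,121),(353,121)],.1004+.0187+.0035);print("tips",T,T.mean(0),np.linalg.norm(T[0]-T[1]))
E
```

```text
19.303741 0.04875527117693822 [0.56859575 0.22276919]
19.443213 0.04934116385814324 [0.57282178 0.21138046]
gauge [0.57070876 0.21707483] 0.012147532018789889
tips [[0.53785556 0.21991819 0.1226    ]
 [0.54671404 0.19412791 0.1226    ]] [0.5422848  0.20702305 0.1226    ] 0.027269233294337596
```

```bash
python3 - <<'E'
from h import *; from plant import *
st=read_state();print(st["position"],st["eef_rot"])
for z in(.037,.023): print(delta(st,[.4999,.1924,z],[180,0,19.4]))
E
```

```text
[0.47168659 0.18308615 0.1004112 ] [1.79994235e+02 2.49670405e-02 1.89341160e+01]
(array([ 0.0001,  0.0004, -0.0081]), array([29.7,  0.3, 63.4]))
(array([ 0.0001,  0.0004, -0.0081]), array([29.7,  0.3, 77.4]))
```

Call:
{"api": "servo_tool", "payload": {
  "deltas": [
    [[0,0,-0.008],[3,0,5],155],
    [[0,0,-0.008],[8,0,15],155],
    [[0,0,-0.008],[14,0,28],155],
    [[0,0,-0.008],[20,0,40],155],
    [[0,0,-0.008],[25,0,51],155],
    [[0,0,-0.008],[28,0,59],155],
    [[0,0,-0.008],[29.5,0,63],155],
    [[0,0,-0.008],[29.5,0,63.5],155],
    [[0,0,-0.008],[29.5,0,63.5],155],
    [[0,0,-0.008],[29.5,0,63.5],155]
  ]
}}

```text
t: 7.48
position: [0.4994, 0.1936, 0.0373]
eef_rot: [180.0, -0.0, 19.5]
force: [0.5, -0.5, -1.1]
opening: 0.396
grip_force: 6.5
```

```bash
cat > look.py <<'E'
from h import *; from plant import *
import sys
n=sys.argv[1]
s=snapshot("wrist");np.savez(n+".npz",**s);cv2.imwrite(f"pics/{n}.png",cv2.resize(s["frame"][0:250,200:440],(576,600),interpolation=2))
st=read_state();print(st["position"],st["eef_rot"],st["opening"],st["grip_force"],st["force"])
h=hsv(s);H,S,V=h[...,0],h[...,1],h[...,2]
m=((H<8)|(H>172))&(S>60)&(V>80);m[240:]=0;m[:,:280]=0;m[:,360:]=0
for b in blobs(m,20): print("red",b)
gz=st["position"][2]+.0187
G=np.array([.5707,.2171]);a=np.radians(19.4);
f=np.array([[np.cos(a),np.sin(a)],[-np.sin(a),np.cos(a)]])
for x in(-25,0,25):
    P=[np.r_[G+f.T@[x/1000,y],.03] for y in(.006,-.006)];print("pred line px",proj(s,P).round(1).tolist())
# dark tips: black pixels between
m=(V<60);m[:,:270]=0;m[:,370:]=0;m[230:]=0
for b in blobs(m,20): print("blk",b)
zm=s["z_map"];np.save(n+"z.npy",zm)
E
python3 look.py w5
```

```text
[0.49950082 0.1936278  0.03751842] [ 1.79994746e+02 -3.18442134e-02  1.94736392e+01] 0.3958460553956507 6.485907007445348 [-0.10935115 -0.38769673  0.62951651]
red (np.int32(388), [312.1, 114.3], [310, 65, 5, 99])
red (np.int32(388), [335.0, 113.8], [333, 65, 5, 99])
pred line px [[312.4, 163.0], [334.3, 163.0]]
pred line px [[312.0, 115.8], [335.0, 115.8]]
pred line px [[311.6, 64.0], [335.7, 64.1]]
blk (np.int32(294), [290.3, 141.7], [286, 120, 10, 44])
blk (np.int32(302), [351.4, 141.5], [347, 120, 10, 44])
```

View pics/w5.png

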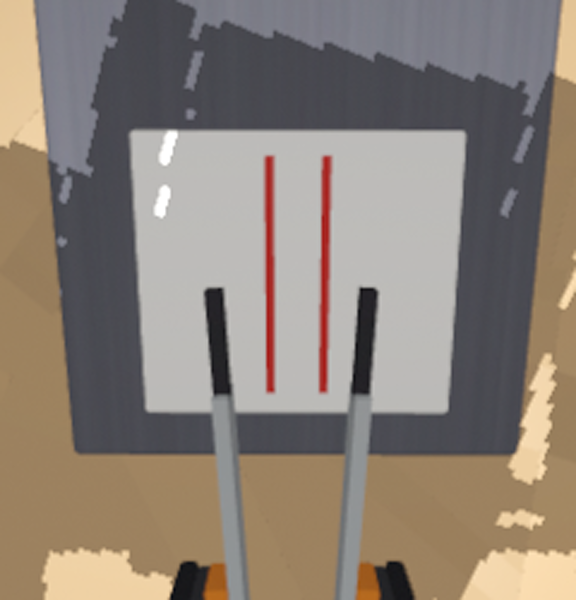

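The tips are inside the plate outline, straddling the two lines (inner edges at ~292.5 and ~349.6 at row 120; lines at 312 and 335).

```bash
python3 - <<'E'
from h import *; from plant import *
s=dict(np.load("w5.npz"));a=np.radians(19.4);f=np.array([[np.cos(a),np.sin(a)],[-np.sin(a),np.cos(a)]])
G=np.array([.5707,.2171])
T=ray(s,[(292.5,120.5),(349.6,120.5)],.0375+.0187+.0035)[:,:2];print("top edge px->gauge mm",((T-G)@f.T*1000).round(1))
L=ray(s,[(312.1,114.3),(335,113.8)],.03)[:,:2];print(((L-G)@f.T*1000).round(1))
z=s["z_map"];E=s["extrinsics"]
for u,v in((290,125),(352,125),(289,140),(352,140),(291,155),(294,185),(348,185),(320,115)):
    d=z[v,u];c=np.array([(u-s["cx"])/s["fx"]*d,(v-s["cy"])/s["fy"]*d,d]);print((u,v),(E[:3,:3].T@(c-E[:3,3])).round(4))
st=read_state();print(delta(st,[.4999,.1924,.023],[180,0,19.4]))
E
```

```text
top edge px->gauge mm [[ -0.3  13.6]
 [ -0.2 -11.1]]
[[ 0.8  6. ]
 [ 1.  -6. ]]
(290, 125) [0.5638 0.2302 0.0605]
(352, 125) [0.5728 0.2051 0.0613]
(289, 140) [0.5576 0.2287 0.0608]
(352, 140) [0.5668 0.2027 0.0609]
(291, 155) [0.5518 0.2258 0.0614]
(294, 185) [0.5399 0.2203 0.0642]
(348, 185) [0.5481 0.1977 0.0646]
(320, 115) [0.5705 0.219  0.0295]
(array([ 0.0001, -0.0006,  0.0013]), array([-0. ,  1.3, 14.5]))
```

Call:
{"api": "servo_tool", "payload": {
  "deltas": [
    [[0,0,0],[0,0.5,2],155],
    [[0,0,0],[0,1,5],155],
    [[0,0,0],[0,1.2,9],155],
    [[0,0,0],[0,1.2,12],155],
    [[0,0,0],[0,1.2,14],155],
    [[0,0,0],[0,1.2,15],155],
    [[0,0,0],[0,1.2,15],155],
    [[0,0,0],[0,1.2,15],155],
    [[0,0,0],[0,1.2,15],155],
    [[0,0,0],[0,1.2,15],155],
    [[0,0,0],[0,1.2,15],155],
    [[0,0,0],[0,1.2,15],155],
    [[0,0,0],[0,1.2,15],155],
    [[0,0,0],[0,1.2,15],155],
    [[0,0,0],[0,1.2,15],155],
    [[0,0,0],[0,1.2,15],155],
    [[0,0,0],[0,1.2,15],155],
    [[0,0,0],[0,1.2,15],155],
    [[0,0,0],[0,1.2,15],155],
    [[0,0,0],[0,1.2,15],155]
  ]
}}

```text
t: 9.2
position: [0.4999, 0.1924, 0.022]
eef_rot: [-180.0, 0.0, 19.5]
force: [0.8, -0.7, -0.4]
opening: 0.388
grip_force: 6.5
```

```bash
cat > tips.py <<'E'
from h import *
import sys
s=dict(np.load(sys.argv[1]+".npz"));gz=float(sys.argv[2])+.0187
V=hsv(s)[...,2].astype(float);a=np.radians(19.4);f=np.array([[np.cos(a),np.sin(a)],[-np.sin(a),np.cos(a)]]);G=np.array([.5707,.2171])
m=(V<80)
m[:,:270]=0;m[:,370:]=0;m[230:]=0
n,l,st,c=cv2.connectedComponentsWithStats(m.astype(np.uint8),connectivity=8)
for i in range(1,n):
    if st[i,4]<80: continue
    r0=st[i,1]
    for r in(r0+1,r0+4):
        u=np.nonzero(l[r]==i)[0]
        T=ray(s,[(u[0]-.5,r),(u[-1]+.5,r)],gz+.0035)[:,:2];print("px",r,u[0],u[-1],"gauge mm",((T-G)@f.T*1000).round(1).tolist())
E
python3 look.py w6; python3 tips.py w6 .0225
```

```text
[0.49986516 0.19246164 0.02202324] [-1.79997475e+02  4.41792890e-03  1.94664679e+01] 0.39584677234020443 6.485771585957991 [ 0.56219592  0.20126817 -0.94905988]
red (np.int32(458), [308.6, 115.5], [306, 62, 6, 108])
red (np.int32(456), [333.9, 115.1], [331, 62, 6, 108])
pred line px [[309.1, 169.3], [333.1, 169.4]]
pred line px [[308.5, 117.9], [333.7, 117.9]]
pred line px [[307.9, 60.9], [334.5, 60.9]]
blk (np.int32(295), [290.3, 141.8], [286, 120, 10, 44])
blk (np.int32(303), [351.4, 141.5], [347, 120, 10, 44])
px 1 270 277 gauge mm [[44.9, 20.0], [44.9, 16.9]]
px 4 270 276 gauge mm [[43.9, 20.1], [43.9, 17.4]]
px 13 280 287 gauge mm [[40.8, 16.3], [40.8, 13.2]]
px 16 279 285 gauge mm [[39.8, 16.8], [39.8, 14.0]]
px 14 304 305 gauge mm [[40.5, 6.9], [40.5, 6.1]]
px 17 298 311 gauge mm [[39.4, 9.3], [39.4, 3.8]]
px 18 315 318 gauge mm [[39.1, 2.6], [39.1, 1.1]]
px 21 315 325 gauge mm [[38.1, 2.6], [38.1, -1.7]]
px 19 329 332 gauge mm [[38.8, -2.9], [38.8, -4.5]]
px 22 330 339 gauge mm [[37.7, -3.3], [37.7, -7.2]]
px 26 358 360 gauge mm [[36.3, -14.4], [36.3, -15.6]]
px 29 359 366 gauge mm [[35.2, -14.8], [35.2, -18.0]]
px 121 286 292 gauge mm [[-0.4, 15.4], [-0.4, 12.3]]
px 124 286 292 gauge mm [[-1.6, 15.4], [-1.6, 12.4]]
px 121 350 356 gauge mm [[-0.3, -12.3], [-0.3, -15.3]]
px 124 350 356 gauge mm [[-1.6, -12.3], [-1.6, -15.3]]
```

Call:
{"api": "servo_tool", "payload": {
  "deltas": [
    [[0,0,0],[0,0,0],156],
    [[0,0,0],[0,0,0],157],
    [[0,0,0],[0,0,0],159],
    [[0,0,0],[0,0,0],160],
    [[0,0,0],[0,0,0],162],
    [[0,0,0],[0,0,0],163],
    [[0,0,0],[0,0,0],165],
    [[0,0,0],[0,0,0],166],
    [[0,0,0],[0,0,0],168],
    [[0,0,0],[0,0,0],169],
    [[0,0,0],[0,0,0],170],
    [[0,0,0],[0,0,0],170],
    [[0,0,0],[0,0,0],170],
    [[0,0,0],[0,0,0],170]
  ],
  "grip_force": 18
}}

```text
t: 10.42
position: [0.4999, 0.1925, 0.0221]
eef_rot: [-180.0, -0.0, 19.5]
force: [-1.0, 0.4, -0.2]
opening: 0.336
grip_force: 9.8
```

```bash
python3 look.py w7; python3 tips.py w7 .022 | grep -E "px 1[12]"
```

```text
[0.49992127 0.19244646 0.02205867] [ 1.79998540e+02 -2.86650604e-03  1.94715223e+01] 0.33798013644908587 9.771008240059018 [ 0.2804341   0.68259161 -0.72644897]
red (np.int32(456), [308.6, 115.6], [306, 62, 6, 108])
red (np.int32(453), [333.9, 115.1], [331, 62, 6, 108])
pred line px [[309.1, 169.3], [333.1, 169.4]]
pred line px [[308.5, 117.9], [333.7, 117.9]]
pred line px [[307.9, 60.9], [334.5, 61.0]]
blk (np.int32(274), [298.8, 141.8], [295, 121, 9, 43])
blk (np.int32(272), [342.8, 141.6], [339, 120, 8, 44])
px 121 295 301 gauge mm [[-0.4, 11.5], [-0.4, 8.5]]
px 124 295 301 gauge mm [[-1.7, 11.6], [-1.7, 8.5]]
px 121 341 347 gauge mm [[-0.4, -8.4], [-0.4, -11.4]]
px 124 341 346 gauge mm [[-1.7, -8.4], [-1.7, -11.0]]
```

Call:
{"api": "servo_tool", "payload": {
  "deltas": [
    [[0,0,0],[0,0,0],171],
    [[0,0,0],[0,0,0],172],
    [[0,0,0],[0,0,0],173],
    [[0,0,0],[0,0,0],174],
    [[0,0,0],[0,0,0],175],
    [[0,0,0],[0,0,0],176],
    [[0,0,0],[0,0,0],177],
    [[0,0,0],[0,0,0],178],
    [[0,0,0],[0,0,0],178],
    [[0,0,0],[0,0,0],178],
    [[0,0,0],[0,0,0],178],
    [[0,0,0],[0,0,0],178],
    [[0,0,0],[0,0,0],178],
    [[0,0,0],[0,0,0],178]
  ]
}}

```text
t: 11.63
position: [0.4999, 0.1924, 0.0221]
eef_rot: [-180.0, 0.0, 19.5]
force: [0.4, 0.7, -0.8]
opening: 0.305
grip_force: 11.7
```

```bash
python3 look.py w8; python3 tips.py w8 .022 | grep -E "px 1[12]"
```

```text
[0.49991861 0.19246682 0.02206644] [ 1.79999646e+02 -3.97788390e-03  1.94707754e+01] 0.3049904319324104 11.692667417228222 [ 0.40100051  0.26968789 -1.67942404]
red (np.int32(446), [308.6, 113.8], [306, 62, 6, 108])
red (np.int32(424), [333.8, 111.6], [331, 62, 6, 108])
pred line px [[309.1, 169.3], [333.1, 169.4]]
pred line px [[308.5, 117.9], [333.7, 117.9]]
pred line px [[307.9, 60.9], [334.5, 61.0]]
blk (np.int32(260), [303.5, 141.7], [300, 121, 8, 43])
blk (np.int32(256), [338.1, 141.9], [335, 121, 7, 43])
px 121 300 306 gauge mm [[-0.4, 9.4], [-0.4, 6.3]]
px 124 300 306 gauge mm [[-1.7, 9.4], [-1.7, 6.3]]
px 121 336 341 gauge mm [[-0.4, -6.2], [-0.4, -8.8]]
px 124 336 341 gauge mm [[-1.7, -6.3], [-1.7, -8.9]]
```

View pics/w8.png

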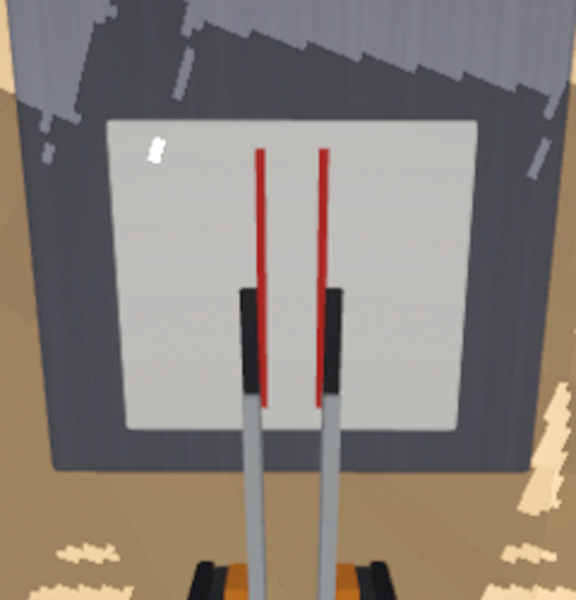

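The tips now stand just outside the inner edges of the lines, gap about 12.4 mm; one more count closes it to 12.

Call:
{"api": "servo_tool", "payload": {
  "deltas": [
    [[0,0,0],[0,0,0],179],
    [[0,0,0],[0,0,0],179],
    [[0,0,0],[0,0,0],179],
    [[0,0,0],[0,0,0],179],
    [[0,0,0],[0,0,0],179],
    [[0,0,0],[0,0,0],179],
    [[0,0,0],[0,0,0],179],
    [[0,0,0],[0,0,0],179],
    [[0,0,0],[0,0,0],179],
    [[0,0,0],[0,0,0],179],
    [[0,0,0],[0,0,0],179],
    [[0,0,0],[0,0,0],179],
    [[0,0,0],[0,0,0],179],
    [[0,0,0],[0,0,0],179],
    [[0,0,0],[0,0,0],179],
    [[0,0,0],[0,0,0],179],
    [[0,0,0],[0,0,0],179],
    [[0,0,0],[0,0,0],179]
  ]
}}

```text
t: 13.18
position: [0.4999, 0.1925, 0.022]
eef_rot: [-180.0, -0.0, 19.5]
force: [-0.7, -0.3, -1.2]
opening: 0.301
grip_force: 12.0
```

```bash
python3 look.py w9|head -1; python3 tips.py w9 .022 | grep -E "px 1[12]"; python3 - <<'E'
# subpixel gap from grey-level edges
from h import *
for n in("w7","w8","w9"):
    s=dict(np.load(n+".npz"));g=s["frame"][122:128,:,1].mean(0) # green: lines dark too, so also use blobs in red
    r=s["frame"][122:128,:,2].mean(0);print(n,r[296:346].astype(int).tolist())
E
```

```text
[0.49992673 0.19244642 0.02205864] [ 1.79999428e+02 -2.88556164e-03  1.94696670e+01] 0.3032957304907094 11.95679378695786 [-0.19372654  0.71273876 -1.01275209]
px 121 301 306 gauge mm [[-0.4, 8.9], [-0.4, 6.3]]
px 124 301 306 gauge mm [[-1.7, 8.9], [-1.7, 6.3]]
px 121 335 341 gauge mm [[-0.4, -5.8], [-0.4, -8.8]]
px 124 335 341 gauge mm [[-1.7, -5.8], [-1.7, -8.9]]
w7 [37, 37, 37, 37, 37, 48, 133, 190, 191, 190, 186, 172, 168, 169, 172, 184, 191, 191, 191, 191, 190, 191, 191, 190, 190, 190, 190, 190, 191, 191, 191, 190, 190, 191, 191, 186, 173, 168, 168, 173, 183, 191, 191, 176, 106, 34, 37, 37, 37, 37]
w8 [190, 190, 189, 168, 38, 38, 38, 37, 37, 37, 60, 126, 168, 168, 172, 183, 190, 190, 190, 190, 190, 190, 190, 190, 190, 190, 190, 190, 190, 190, 190, 190, 190, 190, 190, 186, 172, 168, 159, 115, 36, 37, 38, 38, 38, 38, 101, 169, 190, 190]
w9 [190, 190, 190, 179, 122, 38, 38, 38, 38, 38, 36, 88, 149, 168, 172, 183, 190, 190, 190, 190, 190, 190, 190, 190, 190, 190, 190, 190, 190, 190, 190, 190, 190, 190, 190, 186, 172, 168, 149, 36, 38, 38, 38, 38, 38, 62, 140, 190, 190, 190]
```

```bash
python3 -c "
from plant import *
print(finish_job())"
```

```text
the job is handed in; nothing more can be done
None
```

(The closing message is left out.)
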